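Turn the navy mug upside down onto the free drying peg

ROBOT

A 6-joint arm with a two-finger parallel gripper is mounted at the origin on a cart in front of the work surface, level with it; the furniture and walls round the work are solid. World frame = base frame: x ahead of the robot, y to its left, z up, the work surface at z = 0. Lengths are in m, angles in degrees, forces in N, time in s.
With the tool pointing down it reaches from about 0.4 to 0.925 m from the base axis. Payload 12.5 kg.
Tool frame: the origin (TCP) lies at the very end of the fingers, on their centre line; the grasp point (between the pads) lies 19 mm behind it (tcp_to_grasp is the distance from the TCP to the grasp point, in m); z points along the fingers, y is the direction in which the jaws open and shut (so a half turn about z gives the same grasp; the last joint's range is limited). The gripper opens to 95 mm and grips with 3 to 60 N. Pads are 20 mm wide; open, the fingers measure 119 mm over their backs; the gripper's body (75 mm by 180 mm) begins 59 mm behind the grasp point.
Start: joints at [65.054, 28.126, 89.318, -0, 62.55, -6.05], TCP at [0.202, 0.591, 0.215] pointing down, gripper open.
Joint ranges: [-177.58, 177.58], [-47.91, 125.51], [2.72, 160], [-65.01, 245.01], [3.68, 167.84], [-153.87, 153.87]. Speed limits (degrees/s): [127.2, 127.2, 159.86, 180, 180, 180].

INTERFACE

Orientations are given as a 3x3 rotation matrix whose columns are the frame's x, y, z axes.
In Python, from bench import * gives the robot as it stands.
- The arm moves only by the tool servo_tool, never from a script. Its argument "series" is a list of rows, each an object of numbers: "hand": the closure, from 0 (fully open) to 1 (shut); "x", "y", "z": the shift along the tool's x, y, z in mm; "wx", "wy", "wz": the turn, a rotation vector about the tool's x, y, z in degrees. A call has 1 to 5 rows; each row is the pose to reach, as a shift and turn from the pose measured when the call began, along the tool's axes at that moment; what a row does not reach only later rows make up. A row lasts 1/8 s, in which the tool goes at most 62.5 mm and 10.7 degrees, less where a joint would pass 70% of its speed; a pose out of reach is approached as far as the arm can. A call with a gripper value outside its range is refused whole. The fingers move at their own pace and stop on an object; "force" is the grip in N (left out, the last holds). Time passes only in rows, so rows that repeat a pose let the fingers close. It gives the time, the measured TCP pose, the force and the opening at its end, in the units of the state.
- sense(): the state, without advancing time (a new reading comes with each control period).
- get_image(name): name is "scene" or "top" or "wrist"; returns (picture, depth): 384x512x3 uint8, red, green, blue; 384x512 float32, m along the optical axis (not along the pixel's ray), 0 where there is no reading.
- camera_params(name): a dict with "vertical_fov" (degrees; the focal length in pixels is half the picture's height over the tangent of half this angle, whatever the lens; pixels are square), "cx", "cy" (the principal point, pixels), "distortion" ([k1, k2, p1, p2, k3] as OpenCV has them; the pictures are not rectified), "R" (3x3) and "t" (3): a world point X has camera coordinates R X + t; the wrist camera has in their place "tool_from_camera" (4x4, takes a point from camera to tool coordinates, whose origin is the TCP and whose axes are the flange's). Camera axes: x right, y down, z forward; pixel columns grow to the right and rows downward; lengths in m; the calibration is good to about 2 mm. A picture is of the moment at which its call begins: read the wrist's pose just before it. camera_params takes no time and is no camera call.
- sign_off(): hands the job in, once; it reports no verdict.
The state is a dict: "time_s": time; "qpos": joint angles; "qd": joint speeds; "effort": joint torques, N m; "position": TCP position; "eef_rot": TCP orientation; "ft_force": force on the tool from outside, world axes, zero at the start; "torque": the same for the moment, N m; "width": opening from 0.0 (shut) to 1.0 (fully open).
Only numpy, scipy, OpenCV 4.12 (cv2) and the standard library are available. Lean on these libraries where they do the work, as an engineer would, in place of code of your own. Each camera call takes 0.05 s, during which the arm holds its last target. There are 200 camera calls.

TASK

The rinsed navy-blue mug lies in the sloping wire rest. Turn it upside down and put it over the free wooden drying peg, the one without a mug: lower it all the way until its rim rests on the peg's round base, and only then let go. Leave the squat white mug undisturbed on its own peg.

Things in the scene. Friction and masses are not known exactly. Their poses are not given: they have to be found in the camera images.
- navy_mug: Navy stoneware mug, 0.27 kg. Body 82 mm high, conical: outside diameter 57 mm at the base, 63 at 40 mm above it, 71 at the rim; inside 62 mm wide at the rim, 75 deep. Handle 12 mm thick, out to 67 mm from the axis, 24 to 87 mm from the base. Origin level with the underside; the mug's axis passes through own (0, 15.5 mm); own z runs along it from base to mouth, own -y points to the handle.
- navy_mouth (a point): Centre of its mouth, 82 mm from the underside; axes as the mug's. At first the mug lies in the 107 mm high wire rest, mouth dipping 24 degrees below level, roughly towards the robot, handle hanging between the rails. Rails stay below the mug, within 23 mm of its mid plane, so fingers can straddle the body from above. Upside down and fully home this point is 12 to 16 mm above the worktop.
- free_peg: Empty drying peg, fixed: a pale wooden round foot 100 mm across with a raised seat 84 mm across, its top 12 mm above the worktop; from its middle rises a darker round peg that tapers from 40 mm diameter to 24 mm near its rounded top, 63 mm above the worktop. Origin: centre of the underside, on the worktop; z up along the peg.
- white_mug: Squat white mug (body 82 mm wide, 68 mm high, with a handle), loose, upside down on the other peg, which is identical; its underside is on top, 80 mm above the worktop. To be left alone. Origin: level with its underside, 15 mm from its axis towards the handle; own z points down, own -y to the handle.
There are look-alikes about, which are no part of the job. There is more than one size of the navy_mug; the one meant has the size given above.

How it is judged:
By the outcome, as a careful person would: the job done as asked, in the order asked, and still so for the second after the job is handed in, with the robot touching nothing.
It also fails if it takes over 48 s, if anything falls off the work surface, if the arm or the gripper's body presses on something with over 40 N, if the wrist force passes 120 N, or if a joint passes its speed limit or range.

## Working session

There is one attempt and no reset: what is moved stays moved. The work goes in short steps, Python scripts to look and compute and a tool call to move; the robot and the scene stay as the last step left them, time stands still between calls to the robot, and variables do not carry over. Pictures are saved under pics/ and viewed, about 8 in all and at most 12, crops included, and the job is handed in when it is done.

Besides the shell and the picture viewer there is one more tool, called after "Call:" in YAML: its name, and indented under it one key for each argument. servo_tool: Moves the arm, as the interface text tells. Its arguments: {"type":"object","properties":{"series":{"type":"array"},"force":{"type":"number"}},"required":["series"]}

```bash
ls; mkdir -p pics; python3 - <<'E'
from bench import *
import cv2,numpy as np
for n in ("scene","top"):
    im,d=get_image(n); np.savez(f"{n}.npz",im=im,d=d); cv2.imwrite(f"pics/{n}0.png",im[:,:,::-1])
    print(n,camera_params(n),(d>0).mean())
print(camera_params("wrist")); s=sense(); print(s)
E
```

```text
pics
scene {'vertical_fov': 53.28505835101705, 'cx': 254.914729576107, 'cy': 200.08731034539602, 'distortion': array([-0.11402923,  0.        ,  0.        ,  0.        ,  0.        ]), 'R': array([[-0.9995206 , -0.02704618, -0.01506882],
       [-0.00252001,  0.55616173, -0.83107026],
       [ 0.03085798, -0.83063388, -0.55596326]]), 't': array([0.51709232, 0.13291543, 0.77865913])} 0.99603271484375
top {'vertical_fov': 53.56392065676741, 'cx': 250.58773872749518, 'cy': 187.728254773089, 'distortion': array([0.03002913, 0.        , 0.        , 0.        , 0.        ]), 'R': array([[-2.56886296e-02, -9.99668109e-01, -1.94084893e-03],
       [-9.96858230e-01,  2.57618413e-02, -7.48999183e-02],
       [ 7.49250595e-02,  1.06749679e-05, -9.97189167e-01]]), 't': array([-0.12275154,  0.53426912,  0.98159571])} 0.9955952962239584
{'vertical_fov': 60.45100773782548, 'cx': 252.48139303508984, 'cy': 192.39280800458374, 'distortion': array([-0.02098891,  0.        ,  0.        ,  0.        ,  0.        ]), 'tool_from_camera': array([[ 1.40037228e-03, -9.68258193e-01, -2.49948218e-01,
         6
[... 336 characters left out ...]
,  8.93458514e+01,  3.57023933e-04,
        6.25524268e+01, -6.05109188e+00]), 'qd': array([-0.01089734,  0.02836196, -0.08338151, -0.03740156,  0.05172378,
        0.07354172]), 'effort': array([ 3.13553901e-03, -6.13622403e+01, -2.58608276e+01,  6.94357767e-02,
        4.70448879e-02, -7.29862131e-05]), 'position': array([0.20228049, 0.59112529, 0.21413786]), 'eef_rot': array([[-9.46115757e-01,  3.23828334e-01, -4.30314073e-04],
       [ 3.23828600e-01,  9.46115324e-01, -9.11994633e-04],
       [ 1.11797036e-04, -1.00220050e-03, -9.99999492e-01]]), 'ft_force': array([-0.00259944,  0.52582622, -0.34319308]), 'torque': array([0.01114844, 0.01083059, 0.00718   ]), 'width': 0.9997416013892948}
```

View pics/scene0.png

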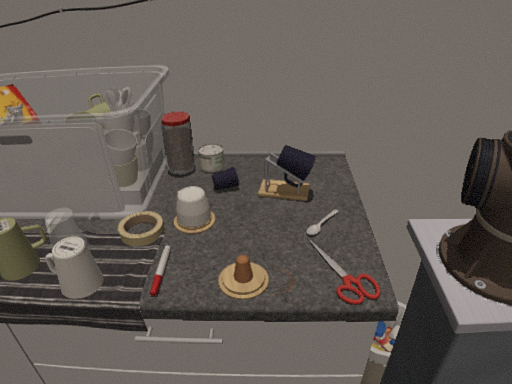

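View pics/top0.png

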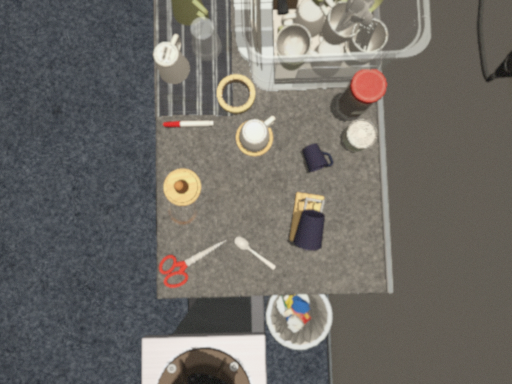

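The scene view shows the navy mug in the rest at about (296,162), the free peg at (243,275) and the white mug at (192,207). In the top view the large navy mug is at (310,230), a small look-alike mug is at (317,157), and the free peg is at (182,187).

```bash
cat > h.py <<'E'
import numpy as np,cv2
from bench import camera_params
def K(p,h=384):
    f=h/2/np.tan(np.radians(p["vertical_fov"]/2)); return np.array([[f,0,p["cx"]],[0,f,p["cy"]],[0,0,1]])
def cloud(n,d,mask,s=None):
    p=camera_params(n); v,u=np.nonzero(mask&(d>0))
    r=cv2.undistortPoints(np.c_[u,v].astype(float).reshape(-1,1,2),K(p),p["distortion"])[:,0]
    z=d[v,u][:,None]; c=np.c_[r*z,z]
    if n=="wrist":
        T=p["tool_from_camera"]; return (c@T[:3,:3].T+T[:3,3])@s["eef_rot"].T+s["position"], np.c_[u,v]
    return (c-p["t"])@p["R"], np.c_[u,v]
def blob(m,u,v):
    m=cv2.morphologyEx(m.astype(np.uint8),cv2.MORPH_OPEN,np.ones((3,3)))
    _,l=cv2.connectedComponents(m); return l==l[v,u]
E
python3 - <<'E'
from h import *
from scipy.optimize import least_squares
P={}
for n,(u,v),(pu,pv) in (("scene",(296,162),(243,283)),("top",(310,230),(170,187))):
    a=np.load(n+".npz"); im,d=a["im"].astype(int),a["d"]
    navy=(im.sum(2)<130)&(im[:,:,2]>=im[:,:,0]+5)
    m=blob(navy,u,v); X,uv=cloud(n,d,m)
    k=X[:,2]>0.09; X=X[k]; P[n]=X
    print(n,len(X),X.min(0).round(3),X.max(0).round(3), "px",uv.min(0),uv.max(0))
    hsv=cv2.cvtColor(a["im"],cv2.COLOR_RGB2HSV)
    wood=(hsv[:,:,1]>70)&(hsv[:,:,0]<30)&(hsv[:,:,2]>90)
    w=blob(wood,pu,pv); Y,_=cloud(n,d,w)
    s=Y[(Y[:,2]>-.01)&(Y[:,2]<.025)]; (c,r)=cv2.minEnclosingCircle(s[:,:2].astype(np.float32))
    t=Y[Y[:,2]>.05]
    print(" peg foot",np.round(c,4),round(r,4),"top",t.mean(0).round(4) if len(t) else None,Y[:,2].max())
# cone axis fit to surface points (radius known along axis, mouth centre + direction)
def fit(X):
    def f(q):
        c=q[:3]; a=np.array([np.cos(q[3])*np.cos(q[4]),np.cos(q[3])*np.sin(q[4]),np.sin(q[3])])
        s=(X-c)@a; r=np.linalg.norm(X-c-np.outer(s,a),axis=1)
        R=np.interp(82+1000*s,[0,40,82],[28.5,31.5,35.5])/1000
        return np.where((s<.002)&(s>-.084),r-R,np.minimum(abs(r-R)+.01,.02))
    m=X.mean(0); q0=[m[0]-.035,m[1],m[2]-.04,np.radians(-24),np.pi]
    o=least_squares(f,q0,loss="soft_l1",f_scale=.003); return o
for nm,X in (("scene",P["scene"]),("top",P["top"]),("both",np.vstack(list(P.values())))):
    o=fit(X); print(nm,o.x[:3].round(4),np.degrees(o.x[3:]).round(1),"rms mm",1000*np.median(abs(o.fun)))
X=P["top"]
for x in np.arange(X[:,0].min(),X[:,0].max(),.012):
    s=X[(X[:,0]>=x)&(X[:,0]<x+.012)]; print(x.round(3),s[:,1].min().round(4),s[:,1].max().round(4),s[:,2].max().round(4))
E
```

```text
scene 82604 [-0.275 -0.504  0.09 ] [1.301 0.101 0.493] px [0 0] [511 383]
 peg foot [0.5365 0.0393] 0.0612 top [0.5394 0.0554 0.0595] 0.06570252869010733
top 56805 [ 0.062 -0.501  0.09 ] [1.004 0.095 0.548] px [0 0] [511 383]
 peg foot [0.5401 0.0482] 0.0519 top [0.5394 0.045  0.06  ] 0.06739740319848309
scene [ 0.5373 -0.5202  0.2805] [-23.8 180. ] rms mm 20.0
top [-0.1084 -2.4702  2.7088] [-27.4 176.6] rms mm 20.0
both [ 0.5169 -0.5158  0.33  ] [-24.1 179.7] rms mm 20.0
0.062 -0.4985 -0.4963 0.1203
0.074 -0.499 -0.4957 0.1447
0.086 -0.4995 -0.0574 0.1742
0.098 -0.499 -0.0355 0.203
0.11 -0.4999 0.0123 0.2338
0.122 -0.4996 0.0139 0.2604
0.134 -0.4996 -0.4954 0.2901
0.146 -0.5002 -0.4955 0.3191
0.158 -0.4994 -0.4951 0.3459
0.17 -0.4996 -0.495 0.3745
0.182 -0.5001 -0.4948 0.4036
0.194 -0.4999 -0.4946 0.4327
0.206 -0.4998 -0.495 0.4527
0.218 -0.4999 -0.4948 0.4544
0.23 -0.4997 -0.4948 0.4552
0.242 -0.5005 -0.494 0.4589
0.254 -0.4998 -0.4947 0.459
0.266 -0.5007 -0.4948 0.4586
0.278 -0.4996 -0.4947 0.4607
0.29 -0.4999 -0.495 0.4644
0.302 -0.4998 -0.4945 0.4655
0.314 -0.4994 -0.4948 0.4671
[... 908 characters left out ...]
1 -0.4994 -0.3823 0.5097
0.722 -0.4995 -0.3726 0.5113
0.734 -0.4996 -0.3705 0.5121
0.746 -0.4992 -0.1594 0.5007
0.758 -0.4998 -0.134 0.4822
0.77 -0.5003 -0.1224 0.4612
0.782 -0.4998 -0.1182 0.4414
0.794 -0.4993 -0.115 0.4197
0.806 -0.4994 -0.1134 0.3995
0.818 -0.4998 -0.1135 0.3797
0.83 -0.4993 0.0859 0.3598
0.842 -0.499 0.0923 0.3387
0.854 -0.4992 0.0946 0.3174
0.866 -0.4993 0.0949 0.2974
0.878 -0.4852 0.0917 0.2881
0.89 -0.4806 0.0787 0.2769
0.902 -0.4785 0.0004 0.2561
0.914 -0.4776 0.0015 0.2267
0.926 -0.476 0.0004 0.2129
0.938 -0.4767 -0.0018 0.1886
0.95 -0.4739 -0.0121 0.1727
0.962 -0.4724 -0.1392 0.1391
0.974 -0.4678 -0.1394 0.1295
0.986 -0.3661 0.0369 0.1085
0.998 -0.1421 0.0487 0.101
```

```bash
cat > fit.py <<'E'
from h import *
from scipy.optimize import least_squares
def fit(X,c0,a0):
    A=lambda q:np.array([np.cos(q[3])*np.cos(q[4]),np.cos(q[3])*np.sin(q[4]),np.sin(q[3])])
    def f(q):
        s=(X-q[:3])@A(q); r=np.linalg.norm(X-q[:3]-np.outer(s,A(q)),axis=1)
        R=np.interp(82+1000*s,[0,40,82],[28.5,31.5,35.5])/1000
        e=np.maximum(s,0)+np.maximum(-.082-s,0)
        return np.r_[r-R,e]
    return least_squares(f,[*c0,*np.radians(a0)],loss="soft_l1",f_scale=.002),A
E
python3 - <<'E'
from fit import *
P={}
for n,(u,v) in (("scene",(296,162)),("top",(310,230))):
    a=np.load(n+".npz"); im,d=a["im"].astype(int),a["d"]
    print(n,im[v,u])
    navy=(im.max(2)<75)&(im[:,:,2]>=im[:,:,0]+3)
    X,uv=cloud(n,d,navy)
    k=(X[:,2]>0.085)&(X[:,2]<.25)&(abs(X[:,0]-.45)<.12)&(abs(X[:,1]+.29)<.1); X=X[k]; uv=uv[k]; P[n]=X
    print(len(X),X.min(0).round(3),X.max(0).round(3),uv.min(0),uv.max(0))
P["both"]=np.vstack([P["top"],P["scene"]])
for nm,X in P.items():
    m=X.mean(0); o,A=fit(X,[m[0]-.035,m[1],m[2]-.04],[-24,180])
    N=len(X);print(nm,o.x[:3].round(4),np.degrees(o.x[3:]).round(1),"mm",1000*np.percentile(abs(o.fun[:N]),[50,90]),1000*np.percentile(o.fun[N:],98), "base",(o.x[:3]-.082*A(o.x)).round(4))
X=P["top"]
for x in np.arange(X[:,0].min(),X[:,0].max(),.012):
    s=X[(X[:,0]>=x)&(X[:,0]<x+.012)]; print(x.round(3),s[:,1].min().round(4),s[:,1].max().round(4),s[:,2].max().round(4))
E
```

```text
scene [20 20 22]
602 [ 0.373 -0.29   0.085] [ 0.468 -0.232  0.135] [277 146] [315 172]
top [64 60 78]
513 [ 0.375 -0.305  0.091] [ 0.465 -0.238  0.137] [294 211] [323 249]
scene [ 0.3859 -0.2676  0.0768] [-23.2 169.7] mm [0.94111527 2.32536062] 0.0 base [ 0.46   -0.2811  0.1091]
top [ 0.3858 -0.2702  0.0786] [-22.1 170.5] mm [ 1.0208638  12.05775491] 0.5824809117293468 base [ 0.4607 -0.2828  0.1095]
both [ 0.3869 -0.2693  0.0782] [-22.6 170.5] mm [1.15003954 3.34112655] 0.0 base [ 0.4615 -0.2818  0.1097]
0.375 -0.2994 -0.24 0.1152
0.387 -0.2986 -0.2381 0.1179
0.399 -0.3012 -0.2402 0.1233
0.411 -0.3032 -0.2449 0.1258
0.423 -0.3024 -0.2491 0.1306
0.435 -0.3046 -0.2514 0.1364
0.447 -0.3044 -0.2557 0.1365
0.459 -0.3012 -0.2584 0.1224
```

Both views agree on the mug: mouth about (0.386, -0.269, 0.078), azimuth 170°, dip 23°. The free peg is about (0.540, 0.047). I'll move over the mug now, with tool x pointing away from the robot so the wrist camera ends up on top later.

Call:
servo_tool:
  series:
    - {"hand": 0,"x": -52,"y": -18,"z": -27,"wz": 10}
    - {"hand": 0,"x": -105,"y": -36,"z": -54,"wz": 20}
    - {"hand": 0,"x": -157,"y": -55,"z": -82,"wz": 30}
    - {"hand": 0,"x": -210,"y": -73,"z": -109,"wz": 40}
    - {"hand": 0,"x": -262,"y": -91,"z": -136,"wz": 50}

```text
invalid input at $.series[0]: expected keys hand, x, y, z, wx, wy, wz
```

```bash
cat > log.py <<'E'
from bench import *
import json,numpy as np
def st():
    s=sense(); open("log.jsonl","a").write(json.dumps([np.asarray(s[k]).tolist() for k in("qpos","position","eef_rot")])+"\n")
    print("t",round(s["time_s"],2),"q",s["qpos"].round(1),"p",s["position"].round(4),"w",round(s["width"],3),"F",s["ft_force"].round(1)); print(s["eef_rot"].round(3)); return s
def rel(s,p,R=None):
    from scipy.spatial.transform import Rotation as Ro
    d=1000*s["eef_rot"].T@(np.asarray(p)-s["position"]); w=np.zeros(3) if R is None else Ro.from_matrix(s["eef_rot"].T@R).as_rotvec(degrees=True)
    print("xyz",d.round(1),"w",w.round(1))
E
python3 - <<'E'
from log import *
s=st()
a=np.radians(-9.7);R=np.array([[np.cos(a),np.sin(a),0],[np.sin(a),-np.cos(a),0],[0,0,-1]])
rel(s,[.5,.15,.35],R); rel(s,[.427,-.276,.30],R)
E
```

```text
t 0.1 q [65.1 28.2 89.3  0.  62.6 -6.1] p [0.2023 0.5911 0.2141] w 1.0 F [-0.   0.5 -0.3]
[[-0.946  0.324 -0.   ]
 [ 0.324  0.946 -0.001]
 [ 0.    -0.001 -1.   ]]
xyz [-424.5 -321.1 -135.6] w [-0.000e+00  1.000e-01  1.708e+02]
xyz [-493.4 -747.7  -85.2] w [-0.000e+00  1.000e-01  1.708e+02]
```

Call:
servo_tool:
  series:
    - {"hand": 0,"x": -52,"y": -18,"z": -27,"wx": 0,"wy": 0,"wz": 10}
    - {"hand": 0,"x": -105,"y": -36,"z": -54,"wx": 0,"wy": 0,"wz": 20}
    - {"hand": 0,"x": -157,"y": -55,"z": -82,"wx": 0,"wy": 0,"wz": 30}
    - {"hand": 0,"x": -210,"y": -73,"z": -109,"wx": 0,"wy": 0,"wz": 40}
    - {"hand": 0,"x": -262,"y": -91,"z": -136,"wx": 0,"wy": 0,"wz": 50}

```text
time_s: 0.72
position: [0.4219, 0.4189, 0.3509]
eef_rot: [[-0.355, 0.935, -0.001], [0.935, 0.355, -0.001], [-0.001, -0.001, -1.0]]
ft_force: [-0.6, 0.0, 0.5]
width: 1.0
```

```bash
python3 - <<'E'
from log import *
s=st()
a=np.radians(-9.7);R=np.array([[np.cos(a),np.sin(a),0],[np.sin(a),-np.cos(a),0],[0,0,-1]])
rel(s,[.5,.15,.33],R); rel(s,[.427,-.276,.27],R)
E
```

```text
t 0.72 q [38.4 19.7 82.1 -0.  78.3 17.7] p [0.4219 0.4189 0.3509] w 1.0 F [-0.6  0.   0.5]
[[-0.355  0.935 -0.001]
 [ 0.935  0.355 -0.001]
 [-0.001 -0.001 -1.   ]]
xyz [-279.1  -22.3   21.1] w [0.000e+00 1.000e-01 1.205e+02]
xyz [-651.5 -241.6   81.7] w [0.000e+00 1.000e-01 1.205e+02]
```

Call:
servo_tool:
  series:
    - {"hand": 0,"x": -56,"y": -4,"z": 4,"wx": 0,"wy": 0,"wz": 10}
    - {"hand": 0,"x": -112,"y": -8,"z": 8,"wx": 0,"wy": 0,"wz": 20}
    - {"hand": 0,"x": -168,"y": -13,"z": 12,"wx": 0,"wy": 0,"wz": 30}
    - {"hand": 0,"x": -224,"y": -18,"z": 16,"wx": 0,"wy": 0,"wz": 40}
    - {"hand": 0,"x": -280,"y": -22,"z": 21,"wx": 0,"wy": 0,"wz": 50}

```text
time_s: 1.35
position: [0.5008, 0.1475, 0.3299]
eef_rot: [[0.493, 0.87, -0.001], [0.87, -0.493, -0.001], [-0.001, -0.0, -1.0]]
ft_force: [0.3, 0.0, 0.5]
width: 0.999
```

```bash
python3 - <<'E'
from log import *
s=st()
a=np.radians(-9.7);R=np.array([[np.cos(a),np.sin(a),0],[np.sin(a),-np.cos(a),0],[0,0,-1]])
rel(s,[.46,-.14,.30],R); rel(s,[.427,-.276,.27],R)
E
```

```text
t 1.35 q [ 9.2 13.7 93.8 -0.1 72.5 38.8] p [0.5008 0.1475 0.3299] w 0.999 F [0.3 0.  0.5]
[[ 0.493  0.87  -0.001]
 [ 0.87  -0.493 -0.001]
 [-0.001 -0.    -1.   ]]
xyz [-270.2  106.3   30.3] w [ 0.   0.1 70.1]
xyz [-404.7  144.7   60.5] w [ 0.   0.1 70.1]
```

Call:
servo_tool:
  series:
    - {"hand": 0,"x": -54,"y": 21,"z": 6,"wx": 0,"wy": 0,"wz": 10}
    - {"hand": 0,"x": -108,"y": 42,"z": 12,"wx": 0,"wy": 0,"wz": 20}
    - {"hand": 0,"x": -162,"y": 64,"z": 18,"wx": 0,"wy": 0,"wz": 30}
    - {"hand": 0,"x": -216,"y": 85,"z": 24,"wx": 0,"wy": 0,"wz": 40}
    - {"hand": 0,"x": -270,"y": 106,"z": 30,"wx": 0,"wy": 0,"wz": 50}

```text
time_s: 1.98
position: [0.4592, -0.1415, 0.3001]
eef_rot: [[0.984, 0.176, -0.001], [0.176, -0.984, -0.001], [-0.001, 0.001, -1.0]]
ft_force: [0.9, -0.1, -0.1]
width: 1.001
```

```bash
python3 - <<'E'
from log import *
s=st()
a=np.radians(-9.7);R=np.array([[np.cos(a),np.sin(a),0],[np.sin(a),-np.cos(a),0],[0,0,-1]])
rel(s,[.427,-.276,.25],R)
E
```

```text
t 1.98 q [-2.500e+01  1.130e+01  1.017e+02 -1.000e-01  6.700e+01  5.490e+01] p [ 0.4592 -0.1415  0.3001] w 1.001 F [ 0.9 -0.1 -0.1]
[[ 0.984  0.176 -0.001]
 [ 0.176 -0.984 -0.001]
 [-0.001  0.001 -1.   ]]
xyz [-55.2 126.7  50.2] w [ 0.1  0.  19.8]
```

Call:
servo_tool:
  series:
    - {"hand": 0,"x": -18,"y": 42,"z": 17,"wx": 0,"wy": 0,"wz": 6.5}
    - {"hand": 0,"x": -37,"y": 84,"z": 34,"wx": 0,"wy": 0,"wz": 13}
    - {"hand": 0,"x": -55,"y": 127,"z": 50,"wx": 0,"wy": 0,"wz": 20}
    - {"hand": 0,"x": -55,"y": 127,"z": 50,"wx": 0,"wy": 0,"wz": 20}

```text
time_s: 2.48
position: [0.4261, -0.2782, 0.2487]
eef_rot: [[0.984, -0.176, -0.003], [-0.176, -0.984, 0.001], [-0.003, 0.0, -1.0]]
ft_force: [-0.2, 0.6, 1.2]
width: 0.996
```

```bash
python3 - <<'E'
from log import *
from fit import *
s=st()
im,d=get_image("wrist"); cv2.imwrite("pics/w1.png",im[:,:,::-1]); i=im.astype(int)
X,uv=cloud("wrist",d,(i.max(2)<85)&(i[:,:,2]>=i[:,:,0]+3),s)
k=(X[:,2]>.085)&(X[:,2]<.16)&(abs(X[:,0]-.42)<.1)&(abs(X[:,1]+.275)<.08); X=X[k]; uv=uv[k]
print(len(X),X.min(0),X.max(0),uv.min(0),uv.max(0))
o,A=fit(X,[.386,-.269,.078],[-23,170]); N=len(X)
print(o.x[:3].round(4),np.degrees(o.x[3:]).round(1),1000*np.percentile(abs(o.fun[:N]),[50,90]),"base",(o.x[:3]-.082*A(o.x)).round(4))
E
```

```text
t 2.48 q [-4.050e+01  1.660e+01  1.026e+02 -1.000e-01  6.090e+01  5.970e+01] p [ 0.4261 -0.2782  0.2487] w 0.996 F [-0.2  0.6  1.2]
[[ 0.984 -0.176 -0.003]
 [-0.176 -0.984  0.001]
 [-0.003  0.    -1.   ]]
5368 [ 0.37371251 -0.30647216  0.08864478] [ 0.47036082 -0.23654269  0.13464832] [218 136] [280 233]
[ 0.3854 -0.2678  0.0766] [-22.4 169.9] [ 0.50638053 11.4567069 ] base [ 0.4601 -0.2811  0.1078]
```

View pics/w1.png

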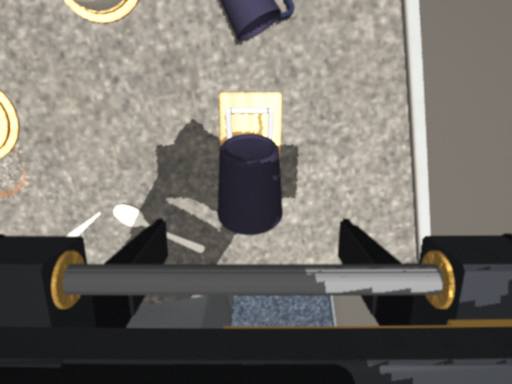

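The wrist view shows the mug centred between the fingers (columns 218–280, rows 136–233), and its fit agrees with the other views. I'll descend to grasp 38 mm from the base.

Call:
servo_tool:
  series:
    - {"hand": 0,"x": -1.5,"y": -3,"z": 50,"wx": 0,"wy": 0,"wz": 0}
    - {"hand": 0,"x": -1.5,"y": -3,"z": 95,"wx": 0,"wy": 0,"wz": 0}
    - {"hand": 0,"x": -1.5,"y": -3,"z": 135,"wx": 0,"wy": 0,"wz": 0}
    - {"hand": 0,"x": -1.5,"y": -3,"z": 162,"wx": 0,"wy": 0,"wz": 0}
    - {"hand": 0,"x": -1.5,"y": -3,"z": 174,"wx": 0,"wy": 0,"wz": 0}

```text
time_s: 3.15
position: [0.4255, -0.2726, 0.0747]
eef_rot: [[0.985, -0.171, -0.003], [-0.171, -0.985, 0.001], [-0.003, -0.001, -1.0]]
ft_force: [0.3, -0.8, 0.0]
width: 1.002
```

Call:
servo_tool:
  series:
    - {"hand": 1,"x": 0,"y": 0,"z": 0,"wx": 0,"wy": 0,"wz": 0}
    - {"hand": 1,"x": 0,"y": 0,"z": 0,"wx": 0,"wy": 0,"wz": 0}
    - {"hand": 1,"x": 0,"y": 0,"z": 0,"wx": 0,"wy": 0,"wz": 0}
    - {"hand": 1,"x": 0,"y": 0,"z": 0,"wx": 0,"wy": 0,"wz": 0}
    - {"hand": 1,"x": 0,"y": 0,"z": 0,"wx": 0,"wy": 0,"wz": 0}
  force: 35

```text
time_s: 3.78
position: [0.4257, -0.2743, 0.0758]
eef_rot: [[0.985, -0.171, -0.001], [-0.171, -0.985, -0.002], [-0.001, 0.002, -1.0]]
ft_force: [-6.2, -8.7, 5.9]
width: 0.662
```

```bash
python3 - <<'E'
from log import *
s=st()
# kinematic model fit
from scipy.optimize import least_squares
from scipy.spatial.transform import Rotation as Ro
L=[json.loads(l) for l in open("log.jsonl")]
E=lambda a,t:Ro.from_euler(a,t,degrees=True).as_matrix()
def fk(q,p):
    h,l1,l2,l3,e,off=p
    A=E("z",q[0]); U=A@E("y",q[1]); F=U@E("y",q[2]); W=F@E("z",q[3])@E("y",q[4]); T=W@E("z",q[5])
    return A@[0,off,h]+U@[0,0,l1]+F@[e,0,l2]+W@[0,0,l3], T
f=lambda p:np.concatenate([fk(np.array(l[0]),p)[0]-l[1] for l in L])
o=least_squares(f,[.35,.44,.46,.31,0,.066]); print(o.x.round(4),"mm",abs(o.fun).max()*1000)
for l in L[-1:]: print((np.array(l[2]).T@fk(l[0],o.x)[1]).round(3))
print(np.linalg.svd(o.jac)[1].round(3))
E
```

```text
t 3.77 q [-40.2  30.1 113.7  -0.3  36.2  59.9] p [ 0.4257 -0.2743  0.0758] w 0.662 F [-6.2 -8.7  5.9]
[[ 0.985 -0.171 -0.001]
 [-0.171 -0.985 -0.002]
 [-0.001  0.002 -1.   ]]
[0.1967 0.5868 0.411  0.2719 0.0431 0.0659] mm 3.394931558098335e-07
[[ 0.  1. -0.]
 [-1.  0. -0.]
 [ 0.  0.  1.]]
[4.825e+00 2.541e+00 2.449e+00 4.600e-01 2.260e-01 2.000e-03]
```

Gripped: 0.662 × 95 mm ≈ 62.9 mm, as expected. The kinematic model I fitted from the logged poses matches them essentially exactly, so I can plan the inversion with it.

```bash
cat > kin.py <<'E'
from log import *
from scipy.optimize import least_squares
from scipy.spatial.transform import Rotation as Ro, Slerp
P=[0.1967,0.5868,0.411,0.2719,0.0431,0.0659]
E=lambda a,t:Ro.from_euler(a,t,degrees=True).as_matrix()
def fk(q,full=False):
    h,l1,l2,l3,e,off=P
    A=E("z",q[0]); U=A@E("y",q[1]); F=U@E("y",q[2]); W=F@E("z",q[3])@E("y",q[4]); T=W@E("z",q[5]+90)
    el=A@[0,off,h]+U@[0,0,l1]; wr=el+F@[e,0,l2]; p=wr+W@[0,0,l3]
    return (p,T,el,wr) if full else (p,T)
lo=np.array([-177.5,-47.9,2.8,-65,3.7,-153.8]); hi=np.array([177.5,125.5,160,245,167.8,153.8])
def ik(p,R,q0):
    def f(q):
        a,T=fk(q); return np.r_[(a-p)*10,Ro.from_matrix(T.T@R).as_rotvec()*2]
    o=least_squares(f,np.clip(q0,lo+.1,hi-.1),bounds=(lo,hi),xtol=1e-12); return o.x,np.linalg.norm(o.fun)
peg=np.array([.540,.047])
def final(phi,t): # t: tool tilt below horizontal; phi azimuth of tool z
    c,s=np.cos(np.radians(t)),np.sin(np.radians(t)); f=np.radians(phi); u=np.array([np.cos(f),np.sin(f),0])
    z=u*c-np.array([0,0,s]); x=u*s+np.array([0,0,c]); return np.c_[x,np.cross(z,x),z]
E
python3 - <<'E'
from kin import *
s=st(); R0=s["eef_rot"]; p0=s["position"]
M=np.array([.3855,-.268,.0768]); mt=R0.T@(M-p0); print("mouth in tool",mt.round(4))
t=23.3
for phi in range(-20,121,20):
    R=final(phi,t); 
    hover=np.r_[peg,.16]-R@mt; home=np.r_[peg,.014]-R@mt
    up=p0+[0,0,.2]; q=s["qpos"]; bad=[]; js=0
    sl=Slerp([0,1],Ro.from_matrix([R0,R])); prev=None; Q=[]
    for k in np.linspace(0,1,31):
        pm=(1-k)*(up+R0@mt)+k*np.r_[peg,.22]; Rk=sl(k).as_matrix(); q,e=ik(pm-Rk@mt,Rk,q); Q.append(q)
        if e>1e-3: bad.append(round(k,2))
    for z in (.16,.014):
        q,e=ik(np.r_[peg,z]-R@mt,R,q); 
        if e>1e-3: bad.append(z)
    _,_,el,wr=fk(q,True)
    print(phi,"bad",bad,"q",q.round(0),"maxstep",abs(np.diff(Q,axis=0)).max(0).round(0),"wr",wr.round(2),"ang",np.degrees(sl(0).inv()*sl(1)).magnitude() if 0 else round(np.degrees((sl(0).inv()*sl(1)).magnitude())))
E
```

```text
t 3.77 q [-40.2  30.1 113.7  -0.3  36.2  59.9] p [ 0.4257 -0.2743  0.0758] w 0.662 F [-6.2 -8.7  5.9]
[[ 0.985 -0.171 -0.001]
 [-0.171 -0.985 -0.002]
 [-0.001  0.002 -1.   ]]
mouth in tool [-0.0407  0.0006 -0.0009]
-20 bad [np.float64(0.67), np.float64(0.7), np.float64(0.73), np.float64(0.77), np.float64(0.8), np.float64(0.83), np.float64(0.87), np.float64(0.9), np.float64(0.93), np.float64(0.97), np.float64(1.0), 0.16, 0.014] q [ -2.  29. 121. -51.   4. 154.] maxstep [ 2.  1.  1. 36.  4. 38.] wr [0.45 0.05 0.33] ang 67
0 bad [] q [ -3.  55. 144. 177.  86. -91.] maxstep [ 2.  2.  1. 19.  5. 18.] wr [0.31 0.05 0.16] ang 67
20 bad [] q [ -17.   54.  143.  145.   80. -100.] maxstep [1. 2. 1. 7. 3. 8.] wr [ 0.32 -0.03  0.16] ang 72
40 bad [] q [-26.  52. 135. 116.  69. -96.] maxstep [1. 1. 1. 4. 2. 5.] wr [ 0.36 -0.1   0.16] ang 82
60 bad [] q [-28.  50. 125.  89.  67. -84.] maxstep [1. 1. 1. 3. 2. 4.] wr [ 0.42 -0.15  0.16] ang 94
80 bad [] q [-27.  51. 113.  67.  72. -74.] maxstep [1. 1. 1. 3. 2. 4.] wr [ 0.5  -0.18  0.16] ang 108
100 bad [] q [-24.  53. 102.  51.  82. -69.] maxstep [1. 1. 1. 3. 2. 4.] wr [ 0.58 -0.18  0.16] ang 123
120 bad [] q [-19.  56.  92.  37.  92. -69.] maxstep [1. 1. 1. 3. 2. 5.] wr [ 0.66 -0.15  0.16] ang 139
```

Call:
servo_tool:
  series:
    - {"hand": 1,"x": 0,"y": 0,"z": -15,"wx": 0,"wy": 0,"wz": 0}
    - {"hand": 1,"x": 0,"y": 0,"z": -40,"wx": 0,"wy": 0,"wz": 0}
    - {"hand": 1,"x": 0,"y": 0,"z": -80,"wx": 0,"wy": 0,"wz": 0}
    - {"hand": 1,"x": 0,"y": 0,"z": -130,"wx": 0,"wy": 0,"wz": 0}
    - {"hand": 1,"x": 0,"y": 0,"z": -180,"wx": 0,"wy": 0,"wz": 0}

```text
time_s: 4.4
position: [0.4256, -0.2734, 0.2581]
eef_rot: [[0.985, -0.171, -0.001], [-0.171, -0.985, -0.002], [-0.001, 0.002, -1.0]]
ft_force: [1.2, -1.5, -2.9]
width: 0.662
```

```bash
cat >> kin.py <<'E'
def rows(s,path):
    for p,R in path:
        d=1000*s["eef_rot"].T@(p-s["position"]); w=Ro.from_matrix(s["eef_rot"].T@R).as_rotvec(degrees=True); print(d.round(0),w.round(1))
E
python3 - <<'E'
from kin import *
from h import *
s=st(); R0=s["eef_rot"]; p0=s["position"]; mt=np.array([-.0407,.0006,-.0009])
R=final(50,23.3); sl=Slerp([0,1],Ro.from_matrix([R0,R])); A=p0+R0@mt; B=np.r_[peg,.24]; q=s["qpos"]
pa=[]
for k in np.linspace(0,1,11)[1:]:
    Rk=sl(k).as_matrix(); p=(1-k)*A+k*B-Rk@mt; pa.append((p,Rk)); qn,e=ik(p,Rk,q); print((qn-q).round(0),round(e,5)); q=qn
rows(s,pa[:5]); print("final pose",pa[-1][0],R.round(4).tolist())
for n in("top","scene"):
    a=np.load(n+".npz"); hsv=cv2.cvtColor(a["im"],cv2.COLOR_RGB2HSV); Y,uv=cloud(n,a["d"],(hsv[:,:,1]>60)&(hsv[:,:,0]<32)&(hsv[:,:,2]>60))
    k=np.linalg.norm(Y[:,:2]-peg,axis=1)<.075; Y=Y[k]; uv=uv[k]
    hull=cv2.convexHull(uv[Y[:,2]<.03].astype(np.int32)); m=np.zeros((384,512),np.uint8); cv2.fillConvexPoly(m,hull,1)
    p=camera_params(n); r=cv2.undistortPoints(hull.astype(float),K(p),p["distortion"])[:,0]; D=np.c_[r,np.ones(len(r))]@p["R"]; C=-p["R"].T@p["t"]
    W=C+D*((.008-C[2])/D[:,2])[:,None]; o=least_squares(lambda c:np.hypot(W[:,0]-c[0],W[:,1]-c[1])-c[2],[*peg,.05],loss="soft_l1",f_scale=.002)
    t=Y[Y[:,2]>.045]; print(n,"foot",o.x.round(4),"upper peg",t.mean(0).round(4),((t.min(0)+t.max(0))/2).round(4))
E
```

```text
t 4.4 q [-40.1  15.7 102.3  -0.2  61.9  59.8] p [ 0.4256 -0.2734  0.2581] w 0.662 F [ 1.2 -1.5 -2.9]
[[ 0.985 -0.171 -0.001]
 [-0.171 -0.985 -0.002]
 [-0.001  0.002 -1.   ]]
[ 1. -2.  3.  7. -4. -8.] 0.0
[ 1. -2.  3.  8. -3. -9.] 0.0
[  1.  -1.   3.   9.  -3. -10.] 0.0
[  1.  -1.   3.  10.  -2. -11.] 0.0
[  1.  -0.   3.  10.  -1. -12.] 0.0
[  1.   1.   2.  10.   1. -13.] 0.0
[  1.   1.   2.  10.   2. -13.] 0.0
[  2.   2.   2.   9.   3. -12.] 0.0
[  2.   3.   1.   7.   4. -11.] 0.0
[  2.   3.   1.   6.   5. -10.] 0.0
[ 10. -37.  -3.] [ 3.5  6.  -5.3]
[ 18. -74.  -5.] [  7.   12.1 -10.5]
[  26. -111.   -8.] [ 10.4  18.1 -15.8]
[  33. -147.  -11.] [ 13.9  24.1 -21.1]
[  40. -182.  -13.] [ 17.4  30.2 -26.3]
final pose [0.55041975 0.06035121 0.27702478] [[0.2543, 0.766, 0.5904], [0.303, -0.6428, 0.7036], [0.9184, 0.0, -0.3955]]
top foot [0.5394 0.0467 0.0517] upper peg [0.5389 0.0447 0.0588] [0.539  0.0453 0.0564]
scene foot [0.538  0.0533 0.0519] upper peg [0.5393 0.056  0.0565] [0.5398 0.0523 0.0554]
```

Call:
servo_tool:
  series:
    - {"hand": 1,"x": 10,"y": -37,"z": -3,"wx": 3.5,"wy": 6,"wz": -5.3}
    - {"hand": 1,"x": 18,"y": -74,"z": -5,"wx": 7,"wy": 12,"wz": -10.5}
    - {"hand": 1,"x": 26,"y": -111,"z": -8,"wx": 10.4,"wy": 18,"wz": -16}
    - {"hand": 1,"x": 33,"y": -147,"z": -11,"wx": 14,"wy": 24,"wz": -21}
    - {"hand": 1,"x": 40,"y": -182,"z": -13,"wx": 17.4,"wy": 30,"wz": -26}

```text
time_s: 5.03
position: [0.4961, -0.0995, 0.2719]
eef_rot: [[0.814, 0.337, 0.472], [0.203, -0.928, 0.313], [0.544, -0.159, -0.824]]
ft_force: [0.5, 0.1, -3.4]
width: 0.659
```

```bash
python3 - <<'E'
from kin import *
s=st(); mt=np.array([-.0407,.0006,-.0009]); R0=s["eef_rot"]; R=final(50,23.3); sl=Slerp([0,1],Ro.from_matrix([R0,R])); A=s["position"]+R0@mt; B=np.array([.539,.049,.20])
rows(s,[((1-k)*A+k*B-sl(k).as_matrix()@mt,sl(k).as_matrix()) for k in (.2,.4,.6,.8,1)])
E
```

```text
t 5.03 q [-35.9   9.9 116.5  44.2  49.5   8.5] p [ 0.4961 -0.0995  0.2719] w 0.659 F [ 0.5  0.1 -3.4]
[[ 0.814  0.337  0.472]
 [ 0.203 -0.928  0.313]
 [ 0.544 -0.159 -0.824]]
[ 13. -26.  21.] [ 3.5  6.  -5.3]
[ 25. -52.  42.] [  7.   12.  -10.6]
[ 37. -77.  63.] [ 10.5  18.  -15.8]
[  47. -102.   84.] [ 13.9  24.  -21.1]
[  57. -127.  105.] [ 17.4  30.1 -26.4]
```

Call:
servo_tool:
  series:
    - {"hand": 1,"x": 13,"y": -26,"z": 21,"wx": 3.5,"wy": 6,"wz": -5.3}
    - {"hand": 1,"x": 25,"y": -52,"z": 42,"wx": 7,"wy": 12,"wz": -10.6}
    - {"hand": 1,"x": 37,"y": -77,"z": 63,"wx": 10.5,"wy": 18,"wz": -15.8}
    - {"hand": 1,"x": 47,"y": -102,"z": 84,"wx": 14,"wy": 24,"wz": -21}
    - {"hand": 1,"x": 57,"y": -127,"z": 105,"wx": 17.4,"wy": 30,"wz": -26.4}

```text
time_s: 5.65
position: [0.5496, 0.0636, 0.2374]
eef_rot: [[0.248, 0.767, 0.591], [0.304, -0.641, 0.705], [0.92, 0.005, -0.393]]
ft_force: [1.1, 0.2, -3.3]
width: 0.663
```

Call:
servo_tool:
  series:
    - {"hand": 1,"x": 0,"y": 0,"z": 0,"wx": 0,"wy": 0,"wz": 0}
    - {"hand": 1,"x": 0,"y": 0,"z": 0,"wx": 0,"wy": 0,"wz": 0}

```text
time_s: 5.9
position: [0.5496, 0.0633, 0.2379]
eef_rot: [[0.249, 0.767, 0.591], [0.305, -0.642, 0.704], [0.919, 0.005, -0.394]]
ft_force: [0.4, -0.2, -2.6]
width: 0.663
```

```bash
python3 - <<'E'
from kin import *
from fit import *
s=st(); mt=np.array([-.0407,.0006,-.0009]); print("pred mouth",(s["position"]+s["eef_rot"]@mt).round(4))
im={}
for n in("scene","top"):
    im[n],d=get_image(n); i=im[n].astype(int)
    X,uv=cloud(n,d,(i.max(2)<80)&(i[:,:,2]>=i[:,:,0]+4))
    k=(X[:,2]>.15)&(X[:,2]<.30)&(np.hypot(X[:,0]-.54,X[:,1]-.05)<.08); X=X[k]; uv=uv[k]
    print(n,len(X),X.min(0).round(3),X.max(0).round(3),uv.min(0),uv.max(0))
cv2.imwrite("pics/hov.png",np.vstack([cv2.resize(im["scene"][60:330,120:392],None,fx=1.6,fy=1.6),cv2.resize(im["top"][120:225,90:362],None,fx=1.6,fy=1.6)])[:,:,::-1])
E
```

```text
t 5.9 q [-27.5  25.1 126.9  89.5  63.8 -59.6] p [0.5496 0.0633 0.2379] w 0.663 F [ 0.4 -0.2 -2.6]
[[ 0.249  0.767  0.591]
 [ 0.305 -0.642  0.704]
 [ 0.919  0.005 -0.394]]
pred mouth [0.5394 0.0499 0.2009]
scene 2112 [ 0.461 -0.027  0.201] [0.583 0.105 0.299] [208 125] [287 211]
top 329 [0.468 0.014 0.206] [0.583 0.093 0.298] [138 158] [179 212]
```

View pics/hov.png

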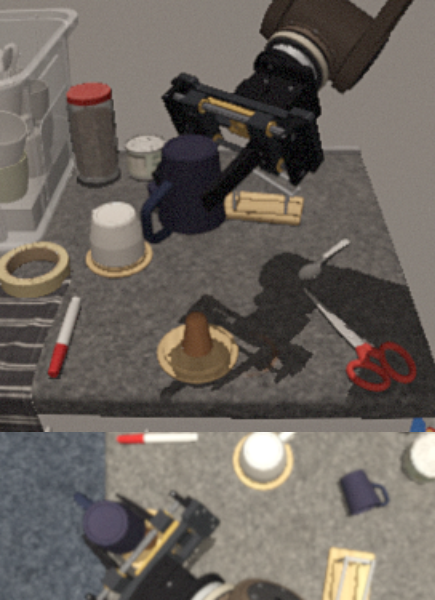

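The hover view shows the mug upside down above the free peg, handle towards the camera side, with the peg bare at about (198,335) in the crop. I'll check its tilt and position from the depth before lowering.

```bash
cat > chk.py <<'E'
from kin import *
from fit import *
def check(mz):
    Y=[]
    for n in("scene","top"):
        im,d=get_image(n); i=im.astype(int); X,uv=cloud(n,d,(i.max(2)<110)&(i[:,:,2]>=i[:,:,0]+6))
        k=(X[:,2]>mz)&(X[:,2]<mz+.077)&(np.hypot(X[:,0]-.54,X[:,1]-.05)<.042); Y.append(X[k]); print(n,k.sum())
    for Z in (Y[0],np.vstack(Y)):
        o,A=fit(Z[:,[2,0,1]],[mz,.54,.05],[0,180]); a=A(o.x)[[1,2,0]]; m=o.x[[1,2,0]]
        print("mouth",m.round(4),"axis",a.round(3),"tilt deg x,y",np.degrees(a[:2]).round(1),"res",1000*np.percentile(abs(o.fun[:len(Z)]),[50,90]))
    return Y
E
python3 - <<'E'
from chk import *
Y=check(.2)
# top of mug underside, and lateral edges by height from scene
Z=Y[0]
for z in np.arange(.205,.28,.015):
    s=Z[(Z[:,2]>z)&(Z[:,2]<z+.015)]; print(z.round(3),s[:,0].min().round(4),s[:,0].max().round(4),s[:,1].max().round(4))
E
```

```text
scene 817
top 192
mouth [0.5396 0.0505 0.2046] axis [ 0.01   0.012 -1.   ] tilt deg x,y [0.5 0.7] res [0.70681545 3.81304388]
mouth [0.5394 0.05   0.2066] axis [ 0.002  0.009 -1.   ] tilt deg x,y [0.1 0.5] res [0.80466674 4.71511071]
0.205 0.5058 0.5692 0.0868
0.22 0.5073 0.5756 0.0852
0.235 0.5038 0.5748 0.0865
0.25 0.5037 0.5711 0.086
0.265 0.5101 0.5645 0.081Traceback (most recent call last):
  File "<stdin>", line 6, in <module>
    return umr_minimum(a, axis, None, out, keepdims, initial, where)
ValueError: zero-size array to reduction operation minimum which has no identity
```

The mug is vertical within 1° and centred over the peg to about 1 mm. Lowering to about 25 mm first, then feeling for the seat.

Call:
servo_tool:
  series:
    - {"hand": 1,"x": -38,"y": 0,"z": 16,"wx": 0,"wy": 0,"wz": 0}
    - {"hand": 1,"x": -75,"y": 0,"z": 32,"wx": 0,"wy": 0,"wz": 0}
    - {"hand": 1,"x": -110,"y": -1,"z": 47,"wx": 0,"wy": 0,"wz": 0}
    - {"hand": 1,"x": -140,"y": -1,"z": 60,"wx": 0,"wy": 0,"wz": 0}
    - {"hand": 1,"x": -158,"y": -1,"z": 68,"wx": 0,"wy": 0,"wz": 0}

```text
time_s: 6.72
position: [0.5503, 0.0628, 0.0652]
eef_rot: [[0.249, 0.766, 0.593], [0.305, -0.643, 0.703], [0.919, 0.006, -0.393]]
ft_force: [0.6, -0.6, -3.6]
width: 0.667
```

Call:
servo_tool:
  series:
    - {"hand": 1,"x": -1,"y": 0,"z": 0.4,"wx": 0,"wy": 0,"wz": 0}
    - {"hand": 1,"x": -2,"y": 0,"z": 0.8,"wx": 0,"wy": 0,"wz": 0}

```text
time_s: 6.98
position: [0.5505, 0.0624, 0.0638]
eef_rot: [[0.248, 0.766, 0.594], [0.305, -0.643, 0.702], [0.919, 0.007, -0.393]]
ft_force: [-1.0, 0.1, -3.3]
width: 0.66
```

```bash
python3 - <<'E'
from chk import *
s=st(); print("pred mouth",(s["position"]+s["eef_rot"]@[-.0407,.0006,-.0009]).round(4)); check(.03)
E
```

```text
t 6.97 q [-27.5  48.9 130.3 102.4  66.7 -89.7] p [0.5505 0.0624 0.0638] w 0.66 F [-1.   0.1 -3.3]
[[ 0.248  0.766  0.594]
 [ 0.305 -0.643  0.702]
 [ 0.919  0.007 -0.393]]
pred mouth [0.5404 0.049  0.0267]
scene 671
top 0
mouth [0.5397 0.0496 0.0247] axis [ 0.005  0.01  -1.   ] tilt deg x,y [0.3 0.6] res [0.79034076 8.52323522]
mouth [0.5397 0.0496 0.0247] axis [ 0.005  0.01  -1.   ] tilt deg x,y [0.3 0.6] res [0.79034076 8.52323522]
```

Call:
servo_tool:
  series:
    - {"hand": 1,"x": -2.8,"y": 0,"z": 1.2,"wx": 0,"wy": 0,"wz": 0}
    - {"hand": 1,"x": -5.5,"y": 0,"z": 2.4,"wx": 0,"wy": 0,"wz": 0}
    - {"hand": 1,"x": -7.3,"y": 0,"z": 3.1,"wx": 0,"wy": 0,"wz": 0}
    - {"hand": 1,"x": -9.2,"y": 0,"z": 3.9,"wx": 0,"wy": 0,"wz": 0}

```text
time_s: 7.58
position: [0.5505, 0.0625, 0.0538]
eef_rot: [[0.248, 0.766, 0.593], [0.305, -0.643, 0.702], [0.92, 0.007, -0.393]]
ft_force: [1.3, -0.1, -3.1]
width: 0.665
```

Call:
servo_tool:
  series:
    - {"hand": 1,"x": -0.9,"y": 0,"z": 0.4,"wx": 0,"wy": 0,"wz": 0}
    - {"hand": 1,"x": -1.8,"y": 0,"z": 0.8,"wx": 0,"wy": 0,"wz": 0}
    - {"hand": 1,"x": -1.8,"y": 0,"z": 0.8,"wx": 0,"wy": 0,"wz": 0}

```text
time_s: 7.95
position: [0.5506, 0.0625, 0.0519]
eef_rot: [[0.248, 0.766, 0.594], [0.305, -0.643, 0.702], [0.92, 0.007, -0.393]]
ft_force: [-0.1, 0.7, -2.4]
width: 0.665
```

Call:
servo_tool:
  series:
    - {"hand": 1,"x": -0.9,"y": 0,"z": 0.4,"wx": 0,"wy": 0,"wz": 0}
    - {"hand": 1,"x": -1.8,"y": 0,"z": 0.8,"wx": 0,"wy": 0,"wz": 0}
    - {"hand": 1,"x": -1.8,"y": 0,"z": 0.8,"wx": 0,"wy": 0,"wz": 0}

```text
time_s: 8.32
position: [0.5506, 0.0625, 0.0501]
eef_rot: [[0.247, 0.766, 0.594], [0.305, -0.643, 0.702], [0.92, 0.007, -0.392]]
ft_force: [-0.3, -1.5, 0.5]
width: 0.664
```

Call:
servo_tool:
  series:
    - {"hand": 1,"x": -0.5,"y": 0,"z": 0.2,"wx": 0,"wy": 0,"wz": 0}
    - {"hand": 1,"x": -0.9,"y": 0,"z": 0.4,"wx": 0,"wy": 0,"wz": 0}
    - {"hand": 1,"x": -0.9,"y": 0,"z": 0.4,"wx": 0,"wy": 0,"wz": 0}

```text
time_s: 8.7
position: [0.5507, 0.0625, 0.0493]
eef_rot: [[0.247, 0.766, 0.594], [0.304, -0.643, 0.703], [0.92, 0.007, -0.392]]
ft_force: [-2.6, -2.5, 4.5]
width: 0.665
```

Contact: Fz has gone from -3 N to +4.5 N with the mouth at about 12 mm. One more small press to settle the rim flat, then a look.

Call:
servo_tool:
  series:
    - {"hand": 1,"x": -0.5,"y": 0,"z": 0.2,"wx": 0,"wy": 0,"wz": 0}
    - {"hand": 1,"x": -0.6,"y": 0,"z": 0.2,"wx": 0,"wy": 0,"wz": 0}

```text
time_s: 8.95
position: [0.5507, 0.0625, 0.0492]
eef_rot: [[0.246, 0.766, 0.595], [0.304, -0.643, 0.703], [0.921, 0.008, -0.391]]
ft_force: [-3.6, -3.4, 6.9]
width: 0.665
```

```bash
python3 - <<'E'
from chk import *
s=st(); print("pred mouth",(s["position"]+s["eef_rot"]@[-.0407,.0006,-.0009]).round(4)); check(.015)
im,_=get_image("scene"); cv2.imwrite("pics/down.png",cv2.resize(im[170:320,170:330],None,fx=3.5,fy=3.5)[:,:,::-1])
E
```

```text
t 8.95 q [-27.5  51.1 130.2 103.2  67.3 -91.8] p [0.5507 0.0625 0.0492] w 0.665 F [-3.6 -3.4  6.9]
[[ 0.246  0.766  0.595]
 [ 0.304 -0.643  0.703]
 [ 0.921  0.008 -0.391]]
pred mouth [0.5406 0.0491 0.0121]
scene 702
top 0
mouth [0.5406 0.0513 0.0103] axis [ 0.018  0.047 -0.999] tilt deg x,y [1.  2.7] res [0.90647239 6.28115876]
mouth [0.5406 0.0513 0.0103] axis [ 0.018  0.047 -0.999] tilt deg x,y [1.  2.7] res [0.90647239 6.28115876]
```

View pics/down.png

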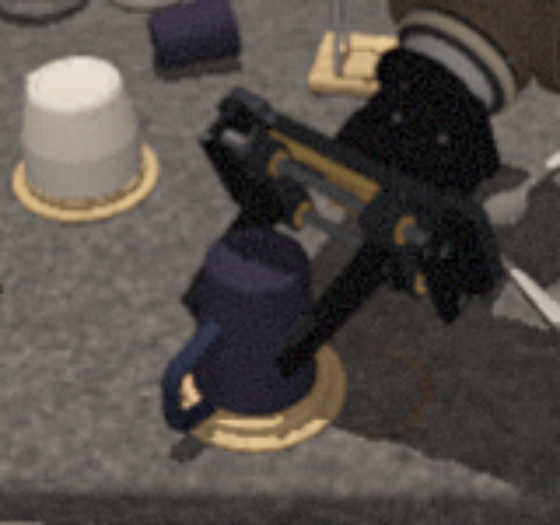

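The view shows the rim on the seat of the free peg with the handle clear on the left, and the white mug undisturbed. Mouth height is about 12 mm and the contact force is upward, so I'll release and back straight out along the fingers.

Call:
servo_tool:
  series:
    - {"hand": 0,"x": 0,"y": 0,"z": 0,"wx": 0,"wy": 0,"wz": 0}
    - {"hand": 0,"x": 0,"y": 0,"z": 0,"wx": 0,"wy": 0,"wz": 0}
    - {"hand": 0,"x": 0,"y": 0,"z": 0,"wx": 0,"wy": 0,"wz": 0}
    - {"hand": 0,"x": 0,"y": 0,"z": 0,"wx": 0,"wy": 0,"wz": 0}
    - {"hand": 0,"x": 0,"y": 0,"z": 0,"wx": 0,"wy": 0,"wz": 0}

```text
time_s: 9.72
position: [0.5507, 0.0625, 0.0492]
eef_rot: [[0.246, 0.766, 0.594], [0.304, -0.643, 0.703], [0.92, 0.008, -0.391]]
ft_force: [0.2, -0.1, -0.0]
width: 1.0
```

```bash
python3 - <<'E'
from chk import *
s=st(); check(.015)
q=s["qpos"]
for d in(.05,.1,.15):
    p=s["position"]-d*s["eef_rot"][:,2]; q,e=ik(p,s["eef_rot"],q); print(p.round(3),q.round(0),round(e,5),fk(q,True)[3].round(3))
E
```

```text
t 9.72 q [-27.5  51.1 130.2 103.2  67.3 -91.8] p [0.5507 0.0625 0.0492] w 1.0 F [ 0.2 -0.1 -0. ]
[[ 0.246  0.766  0.594]
 [ 0.304 -0.643  0.703]
 [ 0.92   0.008 -0.391]]
scene 700
top 0
mouth [0.5407 0.0513 0.0101] axis [ 0.017  0.056 -0.998] tilt deg x,y [0.9 3.2] res [0.81579857 4.74078167]
mouth [0.5407 0.0513 0.0101] axis [ 0.017  0.056 -0.998] tilt deg x,y [0.9 3.2] res [0.81579857 4.74078167]
[0.521 0.027 0.069] [-34.  49. 132.  97.  67. -92.] 0.0 [ 0.359 -0.164  0.175]
[ 0.491 -0.008  0.088] [-41.  46. 134.  89.  67. -90.] 0.0 [ 0.33  -0.199  0.194]
[ 0.462 -0.043  0.108] [-48.  43. 135.  81.  67. -88.] 0.0 [ 0.3   -0.234  0.214]
```

Call:
servo_tool:
  series:
    - {"hand": 0,"x": 0,"y": 0,"z": -15,"wx": 0,"wy": 0,"wz": 0}
    - {"hand": 0,"x": 0,"y": 0,"z": -35,"wx": 0,"wy": 0,"wz": 0}
    - {"hand": 0,"x": 0,"y": 0,"z": -60,"wx": 0,"wy": 0,"wz": 0}
    - {"hand": 0,"x": 0,"y": 0,"z": -85,"wx": 0,"wy": 0,"wz": 0}
    - {"hand": 0,"x": 0,"y": 0,"z": -105,"wx": 0,"wy": 0,"wz": 0}

```text
time_s: 10.45
position: [0.4873, -0.0125, 0.0908]
eef_rot: [[0.246, 0.765, 0.595], [0.304, -0.644, 0.702], [0.92, 0.008, -0.391]]
ft_force: [0.6, 0.4, 0.0]
width: 1.001
```

Call:
servo_tool:
  series:
    - {"hand": 0,"x": 30,"y": 0,"z": -15,"wx": 0,"wy": 0,"wz": 0}
    - {"hand": 0,"x": 70,"y": 0,"z": -30,"wx": 0,"wy": 0,"wz": 0}
    - {"hand": 0,"x": 70,"y": 0,"z": -30,"wx": 0,"wy": 0,"wz": 0}

```text
time_s: 10.82
position: [0.4863, -0.0128, 0.1693]
eef_rot: [[0.243, 0.765, 0.597], [0.306, -0.644, 0.701], [0.92, 0.013, -0.391]]
ft_force: [-0.5, 0.1, 0.0]
width: 1.001
```

```bash
python3 - <<'E'
from chk import *
s=st(); check(.015)
o,d=[],[]
for n in("top","scene"):
    im,dd=get_image(n); o.append(im)
    i=im.astype(int); X,uv=cloud(n,dd,(i.max(2)<120)&(i[:,:,2]>=i[:,:,0]+4)); k=(np.hypot(X[:,0]-.54,X[:,1]-.05)<.045)&(X[:,2]>.085)&(X[:,2]<.11); u=X[k]
    A=np.c_[u[:,:2]-[.54,.05],np.ones(len(u))]; c=np.linalg.lstsq(A,u[:,2],rcond=None)[0]; print(n,len(u),"underside plane slope deg",np.degrees(c[:2]).round(1),"z",c[2].round(4),"centroid",u.mean(0).round(4))
cv2.imwrite("pics/end.png",np.hstack([cv2.resize(o[0][110:230,140:290],(400,320)),cv2.resize(o[1][170:320,170:330],(341,320))])[:,:,::-1])
E
```

```text
t 10.82 q [-42.   33.6 133.2  82.9  68.  -76.5] p [ 0.4863 -0.0128  0.1693] w 1.001 F [-0.5  0.1  0. ]
[[ 0.243  0.765  0.597]
 [ 0.306 -0.644  0.701]
 [ 0.92   0.013 -0.391]]
scene 656
top 122
mouth [0.5403 0.0509 0.01  ] axis [-0.004  0.041 -0.999] tilt deg x,y [-0.2  2.4] res [0.96611666 4.72609688]
mouth [0.5398 0.0507 0.0103] axis [-0.023  0.035 -0.999] tilt deg x,y [-1.3  2. ] res [1.3060454  6.64679446]
top 378 underside plane slope deg [3.2 2.9] z 0.0946 centroid [0.5366 0.0415 0.0939]
scene 508 underside plane slope deg [2.2 0. ] z 0.0932 centroid [0.5372 0.0529 0.0931]
```

View pics/end.png

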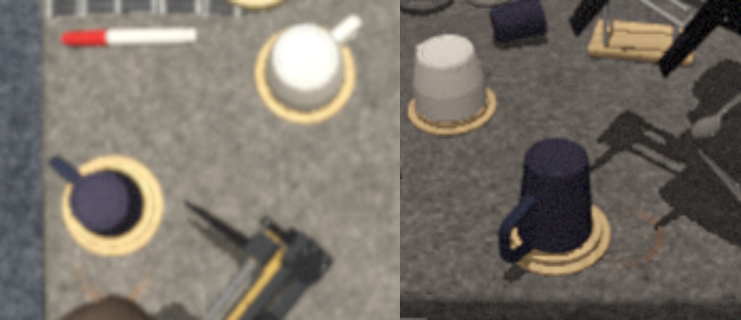

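The end views show the mug upside down on the free peg, the white mug in place, and the gripper well clear with zero force. Handing in.

```bash
python3 -c "
from bench import *
print(sign_off())"
```

```text
the job is handed in; nothing more can be done
None
```

The navy mug is upside down on the free peg with its rim on the seat, and I've handed the job in at about 11 s of the 48 s. I gripped it across the body in the rest, inverted it over the peg and lowered it until it touched (about 7 N at first, about 10 N after a small press). Only then did I let go and back the gripper clear.

**Last checks:**
- **Height:** the underside is at about 93–95 mm, which matches 12 mm of seat plus 82 mm of mug. The arm pose puts the mouth at 12.1 mm.
- **Position:** the mug axis is within about 2 mm of the peg.
- **Robot:** the wrist force is about 0 and the gripper is clear.
- **White mug:** it looks undisturbed on its peg in both views. I did not measure it.

**Disagreements:**
- The coarse depth fits after placing put the mouth at about 10 mm, below the expected 12–16 mm. They also showed 1–3° of tilt, against less than 1° before contact. I took this as fit noise, because the underside height agrees with a fully seated mug, but I did not confirm it another way.
- The two cameras differed by about 6 mm on the peg's sideways position, so I used a value between them.

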